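# Roll check of a hose guide roller on inclined rails

### The arm

A 6-joint arm with a two-finger parallel gripper is mounted at the origin on the work surface. World frame = base frame: x ahead of the robot, y to its left, z up, the work surface at z = 0. Lengths are in m, angles in rad, forces in N, time in s.
With the tool pointing down it reaches from about 0.35 to 0.925 m from the base axis. Payload 6.4 kg.
Tool frame: the origin (TCP) lies between the finger pads; the fingertips stand 25 mm ahead of it and the grasp point (between the pads) lies 6 mm ahead of it (bot.tip_reach is the distance from the TCP to the fingertips, in m); z points along the fingers, y is the line along which they close (so a half turn about z gives the same grasp; the last joint's range is limited). The gripper opens to 85 mm and grips with 20 to 120 N. Pads are 22 mm wide; open, the fingers measure 114 mm over their backs; the gripper's body (76 mm by 85 mm) begins 54 mm behind the grasp point. The pads swing forward as they close: fully open they stand 13 mm farther back than shut.
Start: joints at [-1.34, 0.245, 1.558, -0, 1.339, -0.174], TCP at [0.256, -0.597, 0.231] pointing down, gripper open.
Joint ranges: [-3.13, 3.13], [-1.02, 2.26], [0.13, 2.54], [-0.95, 4.09], [0.21, 2.88], [-2.74, 2.74]. Speed limits (rad/s): [2.57, 2.57, 3.14, 3.14, 3.14, 3.14].

### API

Orientations are given as a rotation vector (axis times angle).
In Python, from plant import bot gives the robot as it stands. The module is installed in compiled form; this text tells all that it offers.
- The arm moves only by the tool play_rows, never from a script. Its argument "commands" is one flat list of numbers, 4 for each row, row after row: the shift along the tool's x, y, z scaled (see below), then the turn about the tool's z scaled (see below). In form: [tx, ty, tz, roll, tx, ty, tz, roll, ...]. A call has 1 to 12 rows; each row is the pose to reach, as a shift and turn from the pose commanded when the call began, along the tool's axes at that moment; what a row does not reach only later rows make up. The controller multiplies each number of a shift by 0.6 m and each number of a turn by 90 degrees. A row lasts 1/8 s, in which the tool goes at most 62.5 mm and 10.7 degrees, less where a joint would pass 70% of its speed; a pose out of reach is approached as far as the arm can. A call with a number of a shift or a turn outside -1 to 1 is refused whole. A call with a gripper value outside its range is refused whole. "grip" is the opening, from 0 (shut) to 1 (fully open), set as the call begins (left out, the last holds). The fingers move at their own pace and stop on an object; "force" is the grip in N (left out, the last holds). Time passes only in rows, so rows that repeat a pose let the fingers close. It gives the time, the measured TCP pose, the force, the opening and the grip force at its end, in the units of the state.
- bot.sense(): the state, without advancing time (a new reading comes with each control period).
- bot.camera(name): name is "side" or "top" or "wrist"; returns (picture, depth): 420x560x3 uint8, red, green, blue; 420x560 float32, m along the optical axis (not along the pixel's ray), 0 where there is no reading.
- bot.calibration(name): a dict with "fx", "fy", "cx", "cy" (pixels), "k1" (the pictures are not rectified: a ray, as slopes to the right and down, at radius r is drawn at 1 + k1 r^2 times it, then the intrinsics apply), "R" (3x3) and "t" (3): a world point X has camera coordinates R X + t. Camera axes: x right, y down, z forward; pixel columns grow to the right and rows downward; lengths in m; the calibration is good to about 2 mm. A picture is of the moment at which its call begins: read the wrist's pose just before it. calibration takes no time and is no camera call; for the wrist camera it gives the pose at the moment of the call.
- bot.hand_in(): hands the job in; it is judged then, once.
The state is a dict: "time_s": time; "joints": joint angles; "joint_velocities": joint speeds; "tau": joint torques, N m; "position": TCP position; "orientation": TCP orientation; "contact_force": force on the tool from outside, world axes, zero at the start; "wrist_torque": the same for the moment, N m; "finger_gap": opening from 0.0 (shut) to 1.0 (fully open); "grip_force": force on a finger pad.
Only numpy, scipy, OpenCV 4.12 (cv2) and the standard library are available. Lean on these libraries where they do the work, as an engineer would, in place of code of your own. Each camera call takes 0.05 s, during which the arm holds its last target. There are 200 camera calls.

### The job

Throw the release lever over so that the hose guide roller rolls down the inclined rails by itself, and let it run untouched past the first pair of posts. Then, with shut fingers ahead of it, run along with it and slow it down smoothly like a soft buffer, with no knock, no grip and no lifting, bring it to a stop between the first and second pair of posts and keep it still there for a second. Finally ease it slowly on down the rails, never letting it run off the end, leave it at rest in the dip at their lower end and take the hand away; leave the lever over and the other things on the bench alone.

Things in the scene. Friction and masses are not known exactly. Their poses are not given: they have to be found in the camera images.
- stand: Fixed roll-check stand: grey base 190 x 680 mm, two steel rails 40 mm wide at x = -32 and +32 mm. Origin on the table under the rails' middle, z up, x away from the robot. Rails run along y, falling towards -y: top height 85 mm + 0.035*y from y = 280 to the dip at y = -220 (77.3), then rising 0.05 per length to the end at y = -270. Beyond: low tray, end wall 65 mm high at y = -380.
- roller: Loose metal guide roller, nominal 0.8 kg: drum 56 mm in diameter, 112 long (on the rails); end flanges 80 in diameter, 9 thick. Origin at its centre, 28 mm above the rail tops; x along its axis, y and z turn. Starts at stand y = 220 mm. Free, it gains 0.12 m/s2 at first, less later: about 0.17 m/s at the first posts. Inertia of 1.8 times its mass; keep forces on it under 5 N.
- lever (a joint): Release lever, rad: 0 = up, stop holds the roller; 1.3 = thrown over (end of travel); above 1.1 the stop is clear of the roller. Turns about a cross shaft along stand x at stand y = 195 mm, 72 mm above the table; growing values swing the handle towards -y (down the rails). Stays where left; friction 0.15 N m, about 1.7 N at the knob.
- lever_knob (a point): Centre of the black ball knob, 22 mm in diameter, on the end of the lever's 12 mm thick steel handle, 92 mm from the lever's axis, on the robot's side at stand x = -112 mm. At lever angle 0 the handle leans 0.65 rad from upright up the rails, at 1.3 as far down the rails.
- mid (a point): Midway between the first pair of posts (stand y = 20 mm), at the height of the rolling roller's axis. The posts are upright steel pins 10 mm thick at stand x = -85 and +85 mm, tops 125 mm above the table; the space between is clear.
- low (a point): Midway between the second pair of posts, like the first but at stand y = -150 mm, at the height of the rolling roller's axis.
- dip (a point): Where the roller's centre lies when it rests in the dip near the lower end of the rails.
- wrench: Bystander: steel wrench 180 mm long lying beyond the stand. Origin under its middle.
- oil: Bystander: small bottle, 60 mm in diameter and 140 mm tall, beyond the stand. Origin under its base.
- fitting: Bystander: brass pipe fitting, 40 mm in diameter and 45 mm tall, beyond the stand. Origin under its base.

How it is judged:
On the way, in this order (a step that is already met when the one before it is completed fails the run):
1. the release lever is thrown over (value of joint lever above 1.05 rad), for 0.1 s.
2. the roller rolls freely past the first pair of posts (y of roller in the frame of stand between -0.05 and 0.025 m and linear speed of roller above 0.14 m/s and contact force between the fingers and roller below 0.05 N), for 0.1 s.
3. the roller, still rolling, is slowed down smoothly and not stopped dead (linear speed of roller between 0.06 and 0.13 m/s and y of roller in the frame of stand between -0.17 and 0.03 m), for 0.15 s.
4. the roller is kept still between the two pairs of posts (linear speed of roller below 0.03 m/s and y of roller in the frame of stand between -0.16 and 0.03 m and z of roller in the frame of stand between 0.1 and 0.122 m), for 0.6 s.
5. the roller lies in the dip (horizontal distance between roller and dip below 0.01 m and linear speed of roller below 0.03 m/s), for 0.3 s.
At the end, for the whole second after the job is handed in: The roller lies released and at rest (under 0.02 m/s) on both rails in the dip, its centre within 10 mm of the dip point and its axis square to the rails within 0.12 rad, the lever still thrown over, the hand clear (horizontal distance between roller and dip below 0.01 m and linear speed of roller below 0.02 m/s and z of roller in the frame of stand between 0.097 and 0.113 m and angle between the x axis of roller and the x axis of stand, either way round below 0.12 rad and value of joint lever above 1.05 rad and contact force between the fingers and roller below 0.05 N); the robot touches nothing.
It fails at once if the roller is touched before it has run past the first pair of posts (contact force between any of the fingers, the arm and roller above 0.3 N and y of roller in the frame of stand above 0.035 m).
It fails at once if the roller is knocked or squeezed (over 6 N from the hand) (contact force between any of the fingers, the arm and roller above 6 N).
It fails at once if the roller runs off the lower end, or is lifted or thrown off the rails (y of roller in the frame of stand below -0.255 m or z of roller in the frame of stand above 0.133 m or z of roller in the frame of stand below 0.09 m or angle between the x axis of roller and the x axis of stand, either way round above 0.35 rad).
It fails at once if the roller is let run fast (over 0.12 m/s) into the dip (y of roller in the frame of stand below -0.18 m and linear speed of roller above 0.12 m/s).
It fails at once if another thing on the bench is disturbed (distance of any of wrench, oil, fitting from where it was at the start of the episode above 0.03 m).
It also fails if it takes over 37 s, if anything falls off the work surface, if the arm or the gripper's body presses on something with over 40 N, if the wrist force passes 120 N, or if a joint passes its speed limit or range.

## Working session

There is one attempt and no reset: what is moved stays moved. The work goes in short steps, Python scripts to look and compute and a tool call to move; the robot and the scene stay as the last step left them, time stands still between calls to the robot, and variables do not carry over. Pictures are saved under pics/ and viewed, at most 10 in all, crops included, and the job is handed in when it is done.

Besides the shell and the picture viewer there is one more tool, called after ">>>" as a command line: name --argument value ..., lists and objects as JSON in quotes. play_rows: Moves the arm, as the interface text tells. Shifts and turns lie within -1 to 1; 1 stands for 0.6 m of shift or 90 degrees of turn. Its arguments: {"type":"object","properties":{"commands":{"type":"array","items":{"type":"number"}},"grip":{"type":"number"},"force":{"type":"number"}},"required":["commands"]}

```bash
mkdir -p pics; cat > h.py <<'E'
import numpy as np,cv2
from plant import bot
def snap(n):
    c=bot.calibration(n); p,d=bot.camera(n); return c,p,d
def save(p,f): cv2.imwrite('pics/'+f,cv2.cvtColor(p,cv2.COLOR_RGB2BGR))
def slopes(c,uv):
    uv=np.atleast_2d(np.asarray(uv,float)); s=(uv-[c['cx'],c['cy']])/[c['fx'],c['fy']]; q=s.copy()
    for _ in range(20): q=s/(1+c['k1']*(q**2).sum(1,keepdims=True))
    return q
def plane(c,uv,z):
    q=slopes(c,uv); R=np.array(c['R']);t=np.array(c['t']); o=-R.T@t
    d=np.c_[q,np.ones(len(q))]@R; return o+d*((z-o[2])/d[:,2])[:,None]
def cloud(c,d):
    v,u=np.mgrid[:d.shape[0],:d.shape[1]]; q=slopes(c,np.c_[u.ravel(),v.ravel()]); z=d.reshape(-1,1)
    X=(np.c_[q,np.ones(len(q))]*z-np.array(c['t']))@np.array(c['R']); return X.reshape(*d.shape,3)
E
python3 - <<'E'
from h import *
print(bot.sense(), bot.tip_reach)
for n in('top','side'):
    c,p,d=snap(n); save(p,n+'0.png'); np.savez(n+'0.npz',p=p,d=d); print(n,{k:np.round(v,3).tolist() for k,v in c.items()})
E
```

```text
{'time_s': 0.0, 'joints': array([-1.34010896e+00,  2.45785578e-01,  1.55903136e+00, -1.05101524e-05,
        1.33867923e+00, -1.74096755e-01]), 'joint_velocities': array([-0.00020089,  0.00253705, -0.00107073,  0.00097398, -0.00158187,
        0.00053382]), 'tau': array([ 2.91090859e-03, -4.29501379e+01, -3.26128364e+01,  9.94450943e-05,
        5.34920357e-03, -3.01631829e-06]), 'position': array([ 0.2558582 , -0.59691637,  0.22978921]), 'orientation': array([-3.07560378e+00, -6.31122715e-01,  1.00588340e-04]), 'contact_force': array([0.22547775, 0.47475615, 0.27498025]), 'wrist_torque': array([-0.00058721,  0.04224473,  0.00971935]), 'grip_force': 0.0, 'finger_gap': 0.9981343199191364} 0.025
top {'fx': 448.604, 'fy': 448.604, 'cx': 276.487, 'cy': 203.243, 'k1': -0.096, 'R': [[0.012, -1.0, 0.013], [-0.997, -0.013, -0.077], [0.077, -0.012, -0.997]], 't': [0.033, 0.593, 0.99]}
side {'fx': 539.169, 'fy': 539.169, 'cx': 279.057, 'cy': 208.107, 'k1': -0.158, 'R': [[0.994, -0.108, 0.001], [-0.081, -0.746, -0.661], [0.072, 0.657, -0.751]], 't': [-0.6, 0.163, 1.219]}
```

View pics/top0.png

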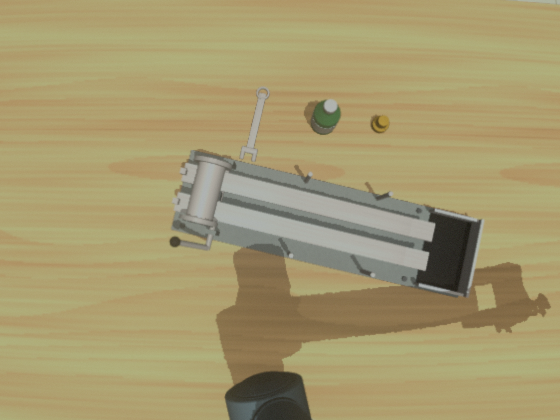

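View pics/side0.png

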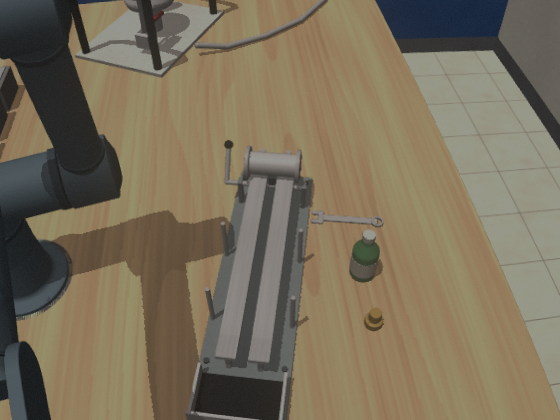

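The top view shows the roller at about (207,187), the knob at (175,242) and the post tops at (310,174), (291,255), (390,195) and (373,274). The rails fall to the right. The side view looks up the rails, with the roller at (274,163) and the knob at (229,145).

```bash
python3 - <<'E'
from h import *
from scipy.optimize import least_squares
V={'top':[(310,174),(291,255),(390,195),(373,274),(175,242)],'side':[(301,231),(224,225),(294,298),(210,290),(229,145)]}
S=np.array([[.085,.02,.125],[-.085,.02,.125],[.085,-.15,.125],[-.085,-.15,.125],[-.112,.2507,.1452]])
for n in V:
    c=bot.calibration(n); W=np.array([plane(c,u,s[2])[0] for u,s in zip(V[n],S)])
    f=lambda q:((S[:,:2]@np.array([[np.cos(q[2]),np.sin(q[2])],[-np.sin(q[2]),np.cos(q[2])]])+q[:2])-W[:,:2]).ravel()
    r=least_squares(f,[.6,0,-.2]); print(n,r.x.round(4),(r.fun*1000).round(1).tolist())
    z=np.load(n+'0.npz'); X=cloud(c,z['d']); q=r.x
    s=np.array([[np.cos(q[2]),-np.sin(q[2])],[np.sin(q[2]),np.cos(q[2])]])
    P=X.reshape(-1,3).copy(); P[:,:2]=(P[:,:2]-q[:2])@s
    g=z['p'].reshape(-1,3).astype(int); ok=z['d'].ravel()>0
    m=ok&(abs(P[:,0])<.08)&(P[:,1]>-.2)&(P[:,1]<.12)&(abs(P[:,2]-.085-.035*P[:,1])<.007)
    Q=P[m]
    for a in(-.2,-.1,0.,.1):
        w=Q[abs(Q[:,1]-a)<.02,0]; h,_=np.histogram(w,np.arange(-.07,.071,.01)); print(a,len(w),np.percentile(w,[1,99]).round(4),w.mean().round(4))
    m=ok&(abs(P[:,0])<.1)&(P[:,1]>.1)&(P[:,1]<.3)&(P[:,2]>.125); R=P[m]; m2=R[:,0]>-.075
    R=R[m2]; print('roller',len(R),np.percentile(R,[1,50,99],axis=0).round(4).tolist())
    m=ok&(abs(P[:,0])<.06)&(P[:,1]<-.2)&(P[:,1]>-.33)&(abs(P[:,2]-.079)<.006); print('railend',np.percentile(P[m],[0.5,50,99],axis=0).round(4).tolist())
E
```

```text
top [ 0.5574 -0.0266 -0.2224] [-0.2, -0.3, -1.2, 0.0, 3.0, -1.3, -1.9, 0.7, 0.3, 0.8]
-0.2 344 [-0.0499  0.051 ] 0.0002
-0.1 705 [-0.0512  0.0515] -0.0002
0.0 714 [-0.0509  0.0514] 0.0002
0.1 725 [-0.051   0.0515] 0.0001
roller 1952 [[-0.0654, 0.1831, 0.1263], [0.0006, 0.2162, 0.1459], [0.0647, 0.2529, 0.1617]]
railend [[-0.051, -0.2687, 0.0741], [-0.0119, -0.2352, 0.0784], [0.051, -0.2006, 0.083]]
side [ 0.5626 -0.0291 -0.2158] [2.1, 0.2, -0.7, 2.3, 1.6, -1.4, -2.4, -0.6, -0.6, -0.4]
-0.2 380 [-0.0562  0.0477] -0.0041
-0.1 652 [-0.0549  0.0483] -0.0034
0.0 559 [-0.0542  0.0494] -0.002
0.1 484 [-0.0527  0.0492] -0.0016
roller 1124 [[-0.0653, 0.1831, 0.1255], [-0.0018, 0.2062, 0.1437], [0.0649, 0.2432, 0.1602]]
railend [[-0.057, -0.2677, 0.0733], [0.0076, -0.2354, 0.0778], [0.0472, -0.2008, 0.0819]]
```

>>> play_rows --commands '[0.49, -0.593, 0, 0.4, 0.49, -0.593, 0, 0.4, 0.49, -0.593, 0, 0.4, 0.49, -0.593, 0, 0.4, 0.49, -0.593, 0, 0.4, 0.49, -0.593, 0, 0.4, 0.49, -0.593, 0, 0.4, 0.49, -0.593, 0, 0.4, 0.49, -0.593, 0, 0.4, 0.49, -0.593, 0, 0.4]' --grip 0

```text
time_s: 1.35
position: [0.3859, -0.1552, 0.2307]
orientation: [3.122, -0.351, -0.001]
contact_force: [0.5, 0.3, 0.4]
finger_gap: 0.001
grip_force: 0.0
```

```bash
cat >> h.py <<'E'
from scipy.spatial.transform import Rotation
SX,SY,SA=.5585,-.0275,-.223
M=np.array([[np.cos(SA),-np.sin(SA)],[np.sin(SA),np.cos(SA)]])
def tost(P): P=np.array(P,float).copy(); P[...,:2]=(P[...,:2]-[SX,SY])@M; return P
def st():
    s=bot.sense(); R=Rotation.from_rotvec(s['orientation']).as_matrix()
    print('t',round(s['time_s'],3),'TCP stand mm',(tost(s['position'])*1000).round(1),'toolx yaw-SA',round(np.arctan2(R[1,0],R[0,0])-SA,4),'F',(M.T@s['contact_force'][:2]).round(2),s['contact_force'][2].round(2),'gap',round(s['finger_gap'],3))
def roller(n='side'):
    c,p,d=snap(n); P=tost(cloud(c,d)).reshape(-1,3); P=P[d.ravel()>0]; out=[]
    for sx in(-1,1):
        q=P[(abs(P[:,0]*sx-.0605)<.008)&(P[:,1]>-.3)&(P[:,1]<.28)&(P[:,2]>.128+.035*np.minimum(P[:,1],.25))&(P[:,2]<.17)]
        # circle of radius 40 mm about a centre on the rails
        if len(q)<8: out.append((len(q),None)); continue
        from scipy.optimize import least_squares
        r=least_squares(lambda y:np.hypot(q[:,1]-y[0],q[:,2]-(.113+.035*y[0]))-.04,[np.median(q[:,1])],loss='soft_l1',f_scale=.002)
        out.append((len(q),round(r.x[0]*1000,1)))
    print(n,'roller y',out,'t',round(bot.sense()['time_s'],3)); return p
E
python3 - <<'E'
from h import *
st(); roller('side'); roller('top'); st()
E
```

```text
t 1.35 TCP stand mm [-140.1 -162.7  230.7] toolx yaw-SA -0.001 F [0.39 0.37] 0.37 gap 0.001
side roller y [(123, np.float64(221.6)), (138, np.float64(223.3))] t 1.4
top roller y [(237, np.float64(220.7)), (234, np.float64(220.8))] t 1.45
t 1.45 TCP stand mm [-140.  -163.1  230.8] toolx yaw-SA -0.0022 F [ 0.57 -0.36] -0.52 gap 0.0
```

>>> play_rows --commands '[0.047, -0.755, 0, 0, 0.047, -0.755, 0, 0, 0.047, -0.755, 0, 0, 0.047, -0.755, 0, 0, 0.047, -0.755, 0, 0, 0.047, -0.755, 0, 0, 0.047, -0.755, 0, 0, 0.047, -0.755, 0, 0, 0.047, -0.755, 0, 0, 0.047, -0.755, 0.133, 0, 0.047, -0.755, 0.133, 0, 0.047, -0.755, 0.133, 0]'

```text
time_s: 2.95
position: [0.5134, 0.2793, 0.1502]
orientation: [3.12, -0.353, -0.004]
contact_force: [0.0, 0.5, 0.1]
finger_gap: 0.001
grip_force: 0.0
```

```bash
python3 - <<'E'
from h import *
st(); c,p,d=snap('top'); save(p,'top1.png')
E
```

```text
t 2.95 TCP stand mm [-111.8  289.3  150.2] toolx yaw-SA -0.0023 F [-0.08  0.51] 0.09 gap 0.001
```

View pics/top1.png

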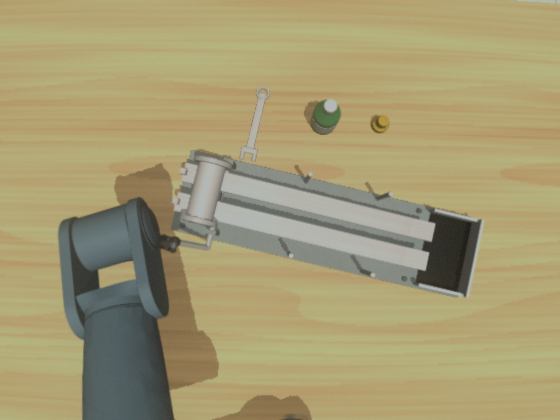

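>>> play_rows --commands '[0, 0.025, 0, 0, 0, 0.05, 0, 0, 0, 0.075, 0, 0, 0, 0.1, 0, 0, 0, 0.12, 0, 0, 0, 0.14, 0, 0, 0, 0.14, 0, 0]'

```text
time_s: 3.88
position: [0.4994, 0.2068, 0.1704]
orientation: [-3.102, 0.349, -0.013]
contact_force: [-39.3, 20.9, 82.3]
finger_gap: -0.002
grip_force: 42.1
```

```bash
cat >> h.py <<'E'
def lever():
    c,p,d=snap('side'); P=tost(cloud(c,d)); m=(d>0)&(p.max(2)<60)&(abs(P[...,0]+.112)<.014)&(P[...,2]>.135)&(P[...,2]<.18)&(P[...,1]<.28)&(P[...,1]>.1)
    q=P[m]; print('knob n',len(q),'' if len(q)<3 else np.median(q,axis=0).round(4)); return p
E
python3 - <<'E'
from h import *
st(); p=lever(); roller('top'); save(cv2.resize(p[100:240,180:360],None,fx=3,fy=3),'side2.png')
E
```

```text
t 3.875 TCP stand mm [-109.4  215.5  170.4] toolx yaw-SA -0.0011 F [-42.92  11.74] 82.34 gap -0.002
knob n 54 [-0.1098  0.2019  0.1691]
top roller y [(161, np.float64(204.1)), (226, np.float64(203.6))] t 3.975
```

View pics/side2.png

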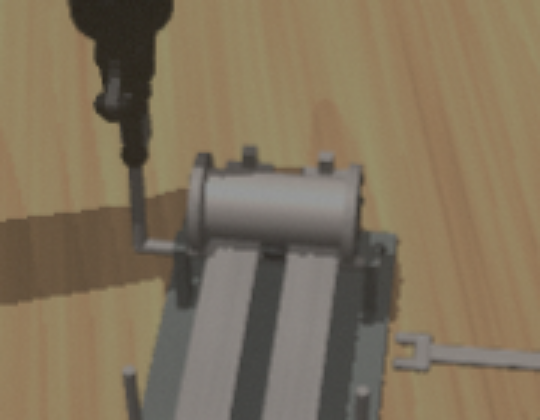

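The fingers jammed: the force is 82 N upward and the knob seems caught under the flare above the pads. I'll back off and go higher.

>>> play_rows --commands '[0, -0.01, -0.02, 0, 0, -0.04, -0.035, 0, 0, -0.06, -0.042, 0, 0, -0.06, -0.042, 0]'

```text
time_s: 4.47
position: [0.5032, 0.2342, 0.1757]
orientation: [3.122, -0.349, -0.001]
contact_force: [-0.8, -0.6, 0.3]
finger_gap: -0.002
grip_force: 0.0
```

```bash
python3 - <<'E'
from h import *
st(); p=lever(); roller('top'); roller('side');save(cv2.resize(p[100:240,180:360],None,fx=3,fy=3),'side3.png')
E
```

```text
t 4.475 TCP stand mm [-111.8  243.   175.7] toolx yaw-SA 0.0002 F [-0.65 -0.74] 0.31 gap -0.002
knob n 56 [-0.1102  0.203   0.1686]
top roller y [(240, np.float64(203.8)), (232, np.float64(203.9))] t 4.575
side roller y [(122, np.float64(205.6)), (131, np.float64(206.5))] t 4.625
```

View pics/side3.png

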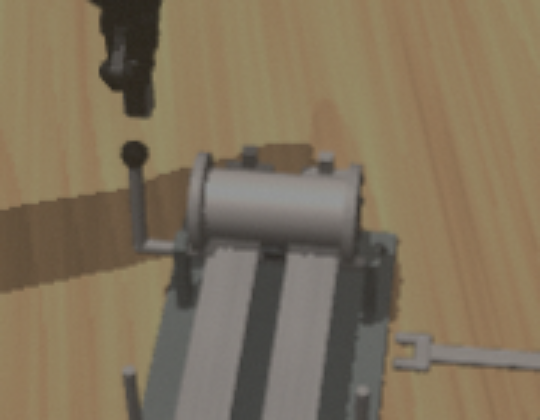

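```bash
python3 - <<'E'
from h import *
print(bot.sense()['joints'].round(3))
E
```

```text
[ 0.23   0.082  1.849 -0.     1.213  2.025]
```

>>> play_rows --commands '[0, 0, 0, -1, 0, 0, 0, -1, 0, 0, 0, -1, 0, 0, 0, -1, 0, 0, 0, -1, 0, 0, 0, -1, 0, 0, 0, -1, 0, 0, 0, -1, 0, 0, 0, -1, 0, 0, 0, -1]'

```text
time_s: 5.88
position: [0.5031, 0.2335, 0.1755]
orientation: [-2.456, -1.958, 0.002]
contact_force: [0.3, -1.1, 0.0]
finger_gap: -0.002
grip_force: 0.0
```

```bash
python3 - <<'E'
from h import *
st()
E
```

```text
t 5.875 TCP stand mm [-111.8  242.3  175.5] toolx yaw-SA 1.5688 F [ 0.58 -0.96] 0.03 gap -0.002
```

>>> play_rows --commands '[-0.02, 0, 0, 0, -0.04, 0, 0, 0, -0.055, 0, 0.005, 0, -0.07, 0, 0.01, 0, -0.083, 0, 0.017, 0, -0.083, 0, 0.017, 0]'

```text
time_s: 6.62
position: [0.4933, 0.1867, 0.1732]
orientation: [-2.454, -1.958, -0.006]
contact_force: [-18.2, 2.4, 36.9]
finger_gap: 0.0
grip_force: 18.5
```

```bash
python3 - <<'E'
from h import *
st(); p=lever(); roller('top')
E
```

```text
t 6.625 TCP stand mm [-110.9  194.5  173.2] toolx yaw-SA 1.5699 F [-18.28  -1.68] 36.89 gap 0.0
knob n 42 [-0.1095  0.1868  0.1675]
top roller y [(98, np.float64(198.5)), (231, np.float64(197.8))] t 6.725
```

```bash
python3 - <<'E'
from h import *
c=bot.calibration('side')
# tip in side3.png: find plane y=232(stand) intersection
R=np.array(c['R']);t=np.array(c['t']);o=-R.T@t
q=slopes(c,[(180+138/3,100+115/3)])[0]; d=R.T@np.r_[q,1]; o2=tost(o); d2=tost(o+d)-o2
for y in(.228,.236,.243): print('tip',(o2+d2*((y-o2[1])/d2[1])).round(4))
c,p,d=snap('side'); P=tost(cloud(c,d)); m=(d>0)&(abs(P[...,0]+.11)<.035)&(P[...,1]>.12)&(P[...,1]<.26)&(P[...,2]>.1)&(P[...,2]<.24)
v,u=np.nonzero(m)
for r in range(v.min(),v.max()+1,3):
    k=v==r
    if k.any(): i=u[k]; Q=P[r,i]; print(r,i.min(),i.max(),Q.min(0).round(3),Q.max(0).round(3),p[r,i].mean(0).round())
save(cv2.resize(p[90:190,170:300],None,fx=5,fy=5,interpolation=cv2.INTER_NEAREST),'side4.png')
E
```

```text
tip [-0.1094  0.228   0.1856]
tip [-0.1114  0.236   0.1784]
tip [-0.1132  0.243   0.1721]
127 207 207 [-0.144  0.202  0.239] [-0.144  0.202  0.239] [46. 40. 33.]
130 208 235 [-0.142  0.198  0.228] [-0.08   0.205  0.237] [48. 43. 34.]
133 206 233 [-0.143  0.182  0.222] [-0.084  0.203  0.239] [46. 42. 34.]
136 206 236 [-0.143  0.179  0.219] [-0.075  0.198  0.236] [45. 40. 32.]
139 207 235 [-0.142  0.179  0.211] [-0.078  0.196  0.228] [50. 45. 35.]
142 216 228 [-0.123  0.179  0.203] [-0.098  0.197  0.218] [54. 50. 41.]
145 216 228 [-0.124  0.182  0.194] [-0.098  0.197  0.206] [53. 49. 41.]
148 216 228 [-0.125  0.181  0.189] [-0.098  0.191  0.197] [57. 53. 44.]
151 217 227 [-0.124  0.18   0.178] [-0.1    0.191  0.19 ] [64. 58. 48.]
154 219 228 [-0.122  0.181  0.164] [-0.1    0.196  0.179] [58. 52. 42.]
157 220 227 [-0.118  0.183  0.161] [-0.101  0.189  0.168] [52. 46. 36.]
160 222 226 [-0.115  0.189  0.149] [-0.105  0.192  0.153] [69. 64. 56.]
163 222 227 [-0.116  0.19   0.137] [-0.104  0.195  0.141] [80. 74. 63.]
166 223 227 [-0.115  0.189  0.127] [-0.105  0.196  0.133] [73. 67. 59.]
169 223 227 [-0.115  0.189  0.119] [-0.105  0.193  0.122] [69. 63. 57.]
172 224 228 [-0.113  0.187  0.105] [-0.105  0.197  0.114] [71. 64. 57.]
175 224 226 [-0.114  0.187  0.1  ] [-0.109  0.191  0.105] [64. 60. 55.]
```

View pics/side4.png

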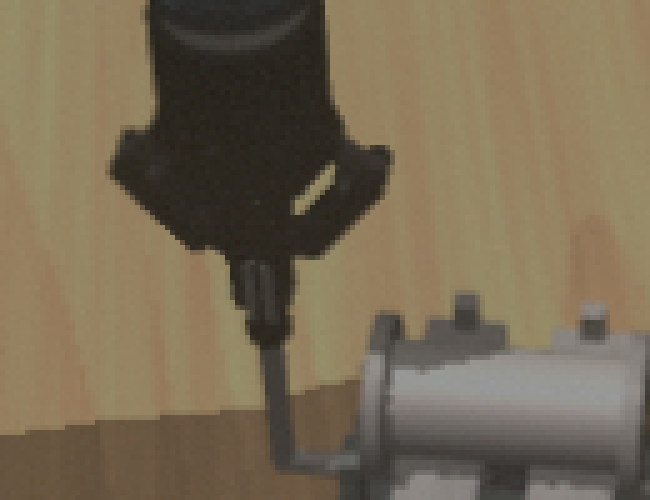

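>>> play_rows --commands '[0, 0, -0.025, 0, 0.02, 0, -0.035, 0, 0.06, 0, -0.035, 0, 0.06, 0, -0.035, 0, 0.06, 0, -0.035, 0]'

```text
time_s: 7.4
position: [0.4999, 0.2204, 0.1862]
orientation: [-2.455, -1.96, 0.002]
contact_force: [0.0, 0.2, -0.6]
finger_gap: 0.0
grip_force: 0.0
```

```bash
python3 - <<'E'
from h import *
st(); lever(); roller('top')
c,p,d=snap('side'); P=tost(cloud(c,d)); m=(d>0)&(abs(P[...,0]+.11)<.035)&(P[...,1]>.12)&(P[...,1]<.29)&(P[...,2]>.1)&(P[...,2]<.26)
v,u=np.nonzero(m)
for r in range(v.min(),v.max()+1,2):
    k=v==r
    if k.any(): i=u[k]; Q=P[r,i]; print(r,i.min(),i.max(),Q.min(0).round(3),Q.max(0).round(3))
E
```

```text
t 7.4 TCP stand mm [-112.   228.8  186.2] toolx yaw-SA 1.5705 F [-0.    0.22] -0.58 gap 0.0
knob n 55 [-0.11    0.1885  0.1694]
top roller y [(238, np.float64(197.7)), (226, np.float64(197.7))] t 7.5
112 210 238 [-0.143  0.236  0.255] [-0.079  0.241  0.256]
114 210 238 [-0.144  0.23   0.246] [-0.077  0.242  0.259]
116 208 237 [-0.144  0.219  0.242] [-0.079  0.243  0.256]
118 208 238 [-0.144  0.212  0.237] [-0.075  0.239  0.259]
120 208 237 [-0.145  0.21   0.236] [-0.078  0.233  0.256]
122 208 238 [-0.145  0.214  0.231] [-0.075  0.233  0.248]
124 209 238 [-0.143  0.214  0.225] [-0.076  0.233  0.244]
126 217 236 [-0.125  0.212  0.224] [-0.081  0.226  0.237]
128 218 230 [-0.125  0.216  0.214] [-0.099  0.233  0.227]
130 218 230 [-0.124  0.218  0.212] [-0.098  0.228  0.22 ]
132 218 230 [-0.126  0.217  0.205] [-0.099  0.23   0.214]
134 218 230 [-0.126  0.217  0.201] [-0.099  0.227  0.209]
136 219 229 [-0.125  0.215  0.194] [-0.1    0.226  0.203]
138 221 227 [-0.118  0.215  0.188] [-0.107  0.227  0.198]
140 225 227 [-0.11   0.216  0.185] [-0.106  0.223  0.191]
152 220 227 [-0.119  0.191  0.17 ] [-0.102  0.197  0.176]
154 219 228 [-0.121  0.188  0.165] [-0.1    0.197  0.172]
156 220 228 [-0.117  0.185  0.162] [-0.1    0.193  0.168]
158 221 227 [-0.116  0.182  0.156] [-0.103  0.193  0.166]
160 222 226 [-0.114  0.188  0.149] [-0.106  0.193  0.153]
162 222 226 [-0.116  0.189  0.14 ] [-0.106  0.194  0.146]
164 223 227 [-0.113  0.186  0.131] [-0.105  0.198  0.142]
166 223 227 [-0.114  0.187  0.128] [-0.105  0.194  0.135]
168 223 227 [-0.115  0.19   0.123] [-0.104  0.192  0.126]
170 223 227 [-0.116  0.188  0.112] [-0.106  0.196  0.12 ]
172 224 228 [-0.112  0.186  0.104] [-0.105  0.198  0.116]
174 224 228 [-0.114  0.189  0.102] [-0.104  0.193  0.107]
```

The measured fingertip height matches the TCP when the fingers are shut, so they had been riding over the knob. I'll go lower.

>>> play_rows --commands '[0, 0, 0.04, 0, 0, 0, 0.068, 0, 0, 0, 0.068, 0, -0.015, 0, 0.072, 0, -0.03, 0, 0.076, 0, -0.045, 0, 0.08, 0, -0.055, 0, 0.085, 0, -0.055, 0, 0.085, 0]'

```text
time_s: 8.55
position: [0.4929, 0.1878, 0.1359]
orientation: [2.456, 1.959, -0.001]
contact_force: [-0.0, 0.2, -0.1]
finger_gap: -0.001
grip_force: 0.0
```

```bash
python3 - <<'E'
from h import *
st(); lever(); roller('top'); st()
E
```

```text
t 8.55 TCP stand mm [-111.6  195.5  135.9] toolx yaw-SA 1.5696 F [-0.05  0.18] -0.12 gap -0.001
knob n 140 [-0.109   0.1806  0.1667]
top roller y [(127, np.float64(185.3)), (231, np.float64(184.1))] t 8.65
t 8.65 TCP stand mm [-111.8  195.7  135.8] toolx yaw-SA 1.5702 F [-0.54  0.06] 0.2 gap -0.002
```

>>> play_rows --commands '[-0.015, 0, 0.008, 0, -0.028, 0, 0.017, 0, -0.03, 0, 0.017, 0, -0.018, 0, -0.04, 0, -0.018, 0, -0.083, 0, -0.425, 0.187, -0.083, 0, -0.425, 0.187, -0.083, 0, -0.425, 0.187, -0.083, 0, -0.425, 0.187, -0.083, 0, -0.425, 0.187, -0.083, 0, -0.425, 0.187, 0, 0, -0.425, 0.187, 0.063, 0]'

```text
time_s: 10.15
position: [0.5449, -0.0847, 0.0963]
orientation: [-2.454, -1.959, 0.002]
contact_force: [-0.3, 1.1, -0.7]
finger_gap: 0.001
grip_force: 0.0
```

```bash
python3 - <<'E'
from h import *
st(); roller('top'); roller('side'); st()
E
```

```text
t 10.15 TCP stand mm [ -0.6 -58.8  96.3] toolx yaw-SA 1.5702 F [-0.57  0.97] -0.66 gap 0.001
top roller y [(234, np.float64(86.9)), (223, np.float64(86.8))] t 10.2
side roller y [(6, None), (153, np.float64(84.0))] t 10.25
t 10.25 TCP stand mm [ -4.  -58.   93.2] toolx yaw-SA 1.5708 F [-0.31  0.33] 0.49 gap -0.005
```

>>> play_rows --commands '[0.02, 0, 0, 0, 0.02, 0, 0, 0]'

```text
time_s: 10.5
position: [0.5501, -0.0727, 0.1005]
orientation: [2.451, 1.96, 0.003]
contact_force: [0.5, 0.7, -0.1]
finger_gap: -0.001
grip_force: 0.0
```

```bash
python3 - <<'E'
from h import *
st(); roller('top'); st()
E
```

```text
t 10.5 TCP stand mm [  1.8 -45.9 100.5] toolx yaw-SA 1.5721 F [0.33 0.79] -0.13 gap -0.001
top roller y [(230, np.float64(37.4)), (222, np.float64(37.3))] t 10.55
t 10.55 TCP stand mm [  1.8 -46.3 100.4] toolx yaw-SA 1.5718 F [ 0.07 -0.81] 0.3 gap 0.002
```

>>> play_rows --commands '[0, 0, 0, 0, -0.015, 0, 0, 0, -0.041, 0, 0, 0, -0.0675, 0, 0, 0, -0.094, 0, 0, 0, -0.1175, 0, 0, 0, -0.1375, 0, 0, 0, -0.154, 0, 0, 0, -0.1675, 0, 0, 0, -0.1775, 0, 0, 0, -0.184, 0, 0, 0, -0.1875, 0, 0, 0]'

```text
time_s: 12.05
position: [0.5236, -0.1832, 0.0983]
orientation: [-2.455, -1.96, -0.0]
contact_force: [-0.6, -0.6, 0.3]
finger_gap: -0.001
grip_force: 0.0
```

```bash
python3 - <<'E'
from h import *
st(); roller('top'); roller('side'); st()
E
```

```text
t 12.05 TCP stand mm [   0.4 -159.5   98.3] toolx yaw-SA 1.5704 F [-0.43 -0.7 ] 0.32 gap -0.001
top roller y [(136, np.float64(-123.3)), (211, np.float64(-121.9))] t 12.1
side roller y [(72, np.float64(-119.3)), (179, np.float64(-119.1))] t 12.15
t 12.15 TCP stand mm [   0.4 -159.5   98.3] toolx yaw-SA 1.5703 F [ 0.95 -0.57] 0.05 gap 0.003
```

>>> play_rows --commands '[0, 0, 0, 0, 0, 0, 0, 0, 0, 0, 0, 0, 0, 0, 0, 0, 0, 0, 0, 0, 0, 0, 0, 0, 0, 0, 0, 0, 0, 0, 0, 0, -0.003, 0, 0, 0, -0.008, 0, 0, 0, -0.015, 0, 0, 0, -0.023, 0, 0, 0]'

```text
time_s: 13.65
position: [0.5205, -0.1969, 0.0983]
orientation: [-2.455, -1.96, 0.0]
contact_force: [-0.6, -0.3, 0.0]
finger_gap: 0.001
grip_force: 0.0
```

>>> play_rows --commands '[-0.008, 0, 0, 0, -0.016, 0, 0, 0, -0.024, 0, 0.001, 0, -0.032, 0, 0.002, 0, -0.04, 0, 0.003, 0, -0.048, 0, 0.004, 0, -0.056, 0, 0.005, 0, -0.064, 0, 0.006, 0, -0.072, 0, 0.006, 0, -0.08, 0, 0.006, 0, -0.087, 0, 0.006, 0, -0.093, 0, 0.006, 0]'

```text
time_s: 15.15
position: [0.5081, -0.2513, 0.0947]
orientation: [2.455, 1.96, 0.0]
contact_force: [0.2, 0.2, 0.7]
finger_gap: -0.001
grip_force: 0.1
```

```bash
python3 - <<'E'
from h import *
st(); roller('top'); roller('side'); st()
E
```

```text
t 15.15 TCP stand mm [   0.4 -229.4   94.7] toolx yaw-SA 1.5702 F [0.12 0.22] 0.72 gap -0.001
top roller y [(176, np.float64(-191.5)), (217, np.float64(-192.0))] t 15.2
side roller y [(49, np.float64(-189.6)), (200, np.float64(-190.4))] t 15.25
t 15.25 TCP stand mm [   0.4 -229.6   94.8] toolx yaw-SA 1.57 F [-0.33 -0.56] 0.61 gap -0.002
```

>>> play_rows --commands '[-0.005, 0, 0, 0, -0.011, 0, 0, 0, -0.017, 0, 0, 0, -0.023, 0, 0, 0, -0.029, 0, 0, 0, -0.034, 0, 0, 0, -0.039, 0, 0, 0, -0.043, 0, 0, 0, -0.047, 0, 0, 0, -0.05, 0, 0, 0, -0.05, 0, 0, 0, -0.05, 0, 0, 0]'

```text
time_s: 16.75
position: [0.5016, -0.2802, 0.0947]
orientation: [-2.455, -1.96, -0.0]
contact_force: [-0.8, 0.5, -0.6]
finger_gap: -0.0
grip_force: 0.0
```

```bash
python3 - <<'E'
from h import *
st(); roller('top'); roller('side'); st()
E
```

```text
t 16.75 TCP stand mm [   0.3 -259.    94.7] toolx yaw-SA 1.5703 F [-0.92  0.28] -0.59 gap -0.0
top roller y [(193, np.float64(-219.0)), (217, np.float64(-219.0))] t 16.8
side roller y [(31, np.float64(-216.2)), (211, np.float64(-216.8))] t 16.85
t 16.85 TCP stand mm [   0.3 -259.    94.7] toolx yaw-SA 1.5704 F [-0.08 -0.51] 0.05 gap -0.0
```

>>> play_rows --commands '[-0.0015, 0, 0, 0, -0.003, 0, 0, 0, -0.005, 0, 0, 0, -0.007, 0, 0, 0, -0.009, 0, 0, 0, -0.014, 0, 0, 0, -0.024, 0, 0, 0, -0.034, 0, 0, 0, -0.04, 0, 0, 0, -0.04, 0, -0.06, 0, -0.04, 0, -0.16, 0, -0.04, 0, -0.25, 0]'

```text
time_s: 18.35
position: [0.4961, -0.3038, 0.2466]
orientation: [2.455, 1.959, 0.0]
contact_force: [1.1, -0.6, -0.2]
finger_gap: 0.006
grip_force: 0.0
```

```bash
python3 - <<'E'
from h import *
st(); p=roller('top'); roller('side'); save(p,'top9.png')
E
```

```text
t 18.35 TCP stand mm [ 2.000e-01 -2.833e+02  2.466e+02] toolx yaw-SA 1.5701 F [ 1.24 -0.29] -0.23 gap 0.006
top roller y [(207, np.float64(-218.6)), (211, np.float64(-219.0))] t 18.4
side roller y [(206, np.float64(-215.4)), (251, np.float64(-215.3))] t 18.45
```

View pics/top9.png

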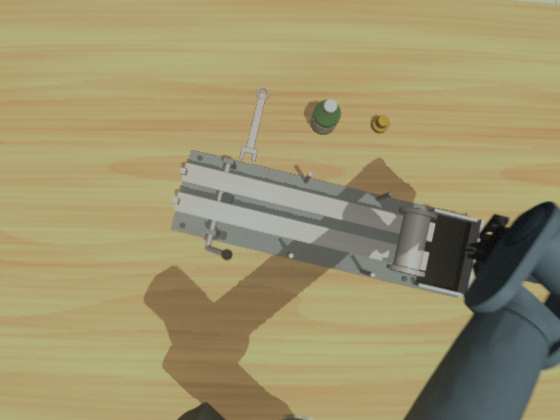

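The roller rests in the dip at about (411,240), the lever knob lies over at (227,254), and the other objects haven't moved. I'll check the lever angle and let everything settle.

>>> play_rows --commands '[0, 0, -0.05, 0, 0, 0, -0.05, 0, 0, 0, -0.05, 0, 0, 0, -0.05, 0, 0, 0, -0.05, 0, 0, 0, -0.05, 0]'

```text
time_s: 19.2
position: [0.4961, -0.3036, 0.2742]
orientation: [-2.455, -1.959, 0.0]
contact_force: [0.3, -0.4, 0.1]
finger_gap: 0.0
grip_force: 0.0
```

```bash
python3 - <<'E'
from h import *
st(); k=tost(plane(bot.calibration('top'),[(227,254)],.147))[0]; print(k, 'lever',.65+np.arcsin((.195-k[1])/.092)); roller('top')
E
```

```text
t 19.2 TCP stand mm [ 2.000e-01 -2.830e+02  2.742e+02] toolx yaw-SA 1.5703 F [ 0.36 -0.3 ] 0.09 gap 0.0
[-0.11205675  0.1445542   0.147     ] lever 1.230358701612642
top roller y [(211, np.float64(-218.5)), (212, np.float64(-219.0))] t 19.25
```

```bash
python3 -c "
from plant import bot
print(bot.hand_in())"
```

```text
the job is handed in; nothing more can be done
None
```

I handed the job in, but the hand-in returned no verdict: by my measurements the roller ran free past the first posts, was slowed to a stop at about y = -121 mm, and rests in the dip near y = -219 mm, with the lever over at about 1.23 rad, the other objects unmoved and the hand clear. While throwing the lever the fingers jammed on the knob twice (about 93 N and 41 N at the wrist, limit 120 N) before the third push worked.

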